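# Free a seized hold-down, clamp the board and start its test

## Robot

A 6-joint arm with a two-finger parallel gripper is mounted at the origin on the work surface. World frame = base frame: x ahead of the robot, y to its left, z up, the work surface at z = 0. Lengths are in m, angles in rad, forces in N, time in s.
With the tool pointing down it reaches from about 0.3 to 0.85 m from the base axis. Payload 4.2 kg.
Tool frame: the origin (TCP) lies midway between the tips of the shut fingers; the grasp point (between the pads) lies 19 mm behind it; z points along the fingers, x is the direction in which the jaws open and shut, and the axes are right-handed (so a half turn about z gives the same grasp; the last joint's range is limited). The gripper opens to 91 mm and grips with 3 to 60 N. Pads are 32 mm wide; open, the fingers measure 118 mm over their backs; the gripper's body (76 mm by 178 mm) begins 60 mm behind the grasp point.
Start: joints at [1.239, 0.32, 1.565, -0, 1.257, -0.02], TCP at [0.176, 0.547, 0.214] pointing down, gripper open.
Joint ranges: [-3.11, 3.11], [-0.84, 2.01], [0.21, 2.61], [-1.34, 4.49], [0.05, 2.63], [-2.56, 2.56]. Speed limits (rad/s): [2.57, 2.57, 3.14, 3.14, 3.14, 3.14].

## Interface

Orientations are given as a rotation vector (axis times angle).
In Python, from plant import env, snapshot, camera_model gives the robot as it stands.
- The arm moves only by the tool servo_tool, never from a script. Its argument "series" is a list of rows, each a list of 7 numbers: the shift along the world's x, y, z in m, then the turn, a rotation vector about the world's x, y, z in rad, then the opening, from 0 (shut) to 1 (fully open). In form: [[x, y, z, wx, wy, wz, gripper], ...]. A call has 1 to 12 rows; each row shifts and turns the commanded pose from where the row before left it; what a row does not reach is not made up. A row lasts 1/10 s, in which the tool goes at most 50 mm and 8.59 degrees, less where a joint would pass 70% of its speed; a pose out of reach is approached as far as the arm can. A call is refused whole if a number of a shift passes 0.05 or a number of a turn 0.15, either way. A call with a gripper value outside its range is refused whole. The fingers move at their own pace and stop on an object; "squeeze" is the grip in N (left out, the last holds). Time passes only in rows, so rows that do not move let the fingers close. It gives the time, the measured TCP pose, the force and the opening at its end, in the units of the state.
- env.sense(): the state, without advancing time (a new reading comes with each control period).
- snapshot(name): name is "side" or "top"; returns (picture, depth): 400x640x3 uint8, blue, green, red; 400x640 float32, m along the optical axis (not along the pixel's ray), 0 where there is no reading.
- camera_model(name): a dict with "mtx" (3x3 intrinsics, pixels), "k1" (the pictures are not rectified: a ray, as slopes to the right and down, at radius r is drawn at 1 + k1 r^2 times it, then the intrinsics apply), "view" (4x4, takes a point from world to camera coordinates). Camera axes: x right, y up, looking along -z (the intrinsics and any distortion apply to the point x, -y, -z); pixel columns grow to the right and rows downward; lengths in m; the calibration is good to about 2 mm. A picture is of the moment at which its call begins. camera_model takes no time and is no camera call.
- env.finish_job(): hands the job in, once; it reports no verdict.
The state is a dict: "time_s": time; "qpos": joint angles; "qvel": joint speeds; "joint_torque": joint torques, N m; "position": TCP position; "tool_rot": TCP orientation; "wrist_force": force on the tool from outside, world axes, zero at the start; "torque": the same for the moment, N m; "opening": finger opening in m.
Only numpy, scipy, OpenCV 4.12 (cv2) and the standard library are available. Lean on these libraries where they do the work, as an engineer would, in place of code of your own. Each camera call takes 0.05 s, during which the arm holds its last target.

## Task

Clamp the circuit board in the test fixture and start its test. The hold-down's black wing knob is gummed up with dried lacquer: rock it back and forth in small arcs, each way until it binds, until it breaks free, then swing its arm anticlockwise over the board as far as the stop pin. Only then press, on the key box, the blue key (reset) and after it the green key (start), each fully home and one at a time; leave the red key alone, the board in its nest and everything else on the bench where it is.

Things in the scene. Friction and masses are not known exactly. Their poses are not given: they have to be found in the camera images.
- fixture: Board test fixture, fixed: grey box 220 x 240 x 75 mm high with a tan deck; the board to be tested lies in a nest on it. Origin at the centre of its underside on the bench, z up; its -x side is the front (nearest the robot at yaw 0), where the hold-down stands at x = -75 mm, y = 0. A steel stop pin (8 mm thick, top 96 mm above the bench) stands beside the place where the arm ends.
- knob_grip (a point): Grip point of the black wing knob: on its vertical axis, 119 mm above the bench, turning with the knob; its x axis runs along the wing, towards the arm. The wing is an upright bar 46 mm long, 12 mm thick, 30 mm high (102.5 to 132.5 mm above the bench): pinch it across the 12 mm from above. The steel arm under it is one piece with it: 13 mm wide, top 98 mm above the bench, reaching 62 mm along +x.
- pad (a point): Underside of the rubber pad (14 mm across) at the end of the hold-down arm, 55 mm from the knob's axis and 84 mm above the bench (1 mm above the board when over it). The bolt head over the pad reaches 103 mm above the bench.
- clamp (a joint): Angle of the hold-down (wing knob, arm and pad together), rad, growing anticlockwise seen from above. Starts within 0.02 of 0, the arm beside the board. At 1.25 it meets its stop: arm along the fixture's +x, pad 20 mm inside the board's front edge. The other way it ends at -0.30. Stiff (0.1 N m when free, 0.2 to 0.4 N m in the crust); stays where it is left.
- pivot (a point): Foot of the hold-down's post on the deck, crusted with amber lacquer that seizes it. At first it binds hard at about 0.12 rad either way (3 N m will not force it). Each stroke right up to the bind, then back to the bind on the other side, gains a little: binds at about 0.12, 0.14, 0.16, 0.19, 0.21, 0.23 rad. A stroke that stops short gains little or nothing. After 4 to 7 strokes (it varies) it is free.
- board: Green circuit board 110 x 150 mm, 2 mm thick, with black relays, capacitors and terminals up to 24 mm high, loose in the fixture's nest; origin at the centre of its underside, 81 mm above the bench. It stays there.
- keybox: Key box of the tester, fixed: grey box 130 x 200 x 46 mm high with a dark face and three keys in a row along its y, 58 mm apart, on the line x = -22 mm. Origin at the centre of its underside, z up; -x is the side nearest the robot at yaw 0.
- blue_key_top (a point): Blue round push key, 26 mm across, one of three on the key box (which of the three places it has varies). The point is the centre of the key's flat top, about 68 mm above the bench when up. Reset.
- green_key_top (a point): Green round push key, 26 mm across, one of three on the key box (which of the three places it has varies). The point is the centre of the key's flat top, about 68 mm above the bench when up. Start.
- red_key_top (a point): Red round push key, 26 mm across, one of three on the key box (which of the three places it has varies). The point is the centre of the key's flat top, about 68 mm above the bench when up. Stop: not to be pressed.
- blue_key (a joint): Travel of the blue key in m: 0 up, 0.006 fully down. Springs: 1.2 N to start, 4 N fully down; comes up again when let go.
- green_key (a joint): The same for the green key.
- red_key (a joint): The same for the red key.
- solder_reel: Grey solder reel with a red label, 52 mm across, 38 mm high, standing in front of the fixture; origin at the centre of its underside. To be left alone.
- screwdriver: Orange-handled screwdriver, 170 mm long, lying in front of the key box; origin at mid-length. To be left alone.
- tape_roll: White tape roll, 90 mm across, 24 mm high, lying behind the key box; origin at the centre of its underside. To be left alone.
- water_bottle: Green bottle, 62 mm across, 200 mm high, on the left of the bench; origin at the centre of its underside. To be left alone.
- pen_pot: Blue pot of pens, 72 mm across, 150 mm high with the pens, on the right of the bench; origin at the centre of its underside. To be left alone.
- spare_board: Another green circuit board, 100 x 150 mm, lying on the bench at the back; origin at the centre of its underside. To be left alone.

How it is judged:
On the way, in this order (a step that is already met when the one before it is completed fails the run):
1. the seized knob has been rocked free and has turned well beyond its last bind (value of joint clamp above 0.5 rad).
2. the hold-down arm is over the board, at its stop (value of joint clamp above 1.17 rad), for 0.2 s.
3. the blue key (reset) is pressed fully home (value of joint blue_key above 0.0045 m and value of joint green_key below 0.002 m), for 0.05 s.
4. then the green key (start) is pressed fully home (value of joint green_key above 0.0045 m and value of joint blue_key below 0.002 m), for 0.05 s.
At the end, for the whole second after the job is handed in: The hold-down arm is over the board within 0.08 rad of its stop, the blue and then the green key have been pressed and all three keys are up again (within 1.5 mm), and the board lies in its nest within 10 mm of where it began, at rest (value of joint clamp above 1.17 rad and value of joint each of blue_key, green_key, red_key below 0.0015 m and distance of board from where it was at the start of the episode below 0.01 m and linear speed of board below 0.02 m/s); the robot touches nothing.
It fails at once if a key is pressed before the hold-down is over the board at its stop (value of joint any of blue_key, green_key above 0.0025 m and value of joint clamp below 1.12 rad).
It fails at once if the blue and green keys are pressed together (value of joint each of blue_key, green_key above 0.0025 m).
It fails at once if the red key is pressed (value of joint red_key above 0.0025 m).
It fails at once if the board is pushed out of its nest (distance of board from where it was at the start of the episode above 0.012 m or angle between board's own z axis and vertical above 0.12 rad).
It fails at once if something else on the bench is shoved about (distance of any of solder_reel, screwdriver, tape_roll, water_bottle, pen_pot, spare_board from where it was at the start of the episode above 0.03 m).
It also fails if it takes over 54 s, if anything falls off the work surface, if the arm or the gripper's body presses on something with over 40 N, if the wrist force passes 120 N, or if a joint passes its speed limit or range.

## Working session

There is one attempt and no reset: what is moved stays moved. The work goes in short steps, Python scripts to look and compute and a tool call to move; the robot and the scene stay as the last step left them, time stands still between calls to the robot, and variables do not carry over. Pictures are saved under pics/ and viewed, and the job is handed in when it is done.

Besides the shell and the picture viewer there is one more tool, called by a JSON object that holds its "fn" and its "kwargs", one argument or row to a line. servo_tool: Moves the arm, as the interface text tells. Its arguments: {"type":"object","properties":{"series":{"type":"array"},"squeeze":{"type":"number"}},"required":["series"]}

```bash
ls; mkdir -p pics
python3 - <<'E'
from plant import env, snapshot, camera_model
import cv2,numpy as np
for n in("side","top"):
    p,d=snapshot(n); cv2.imwrite(f"pics/{n}0.png",p); np.savez(f"pics/{n}0.npz",p=p,d=d)
    print(n,camera_model(n))
print(env.sense())
E
```

```text
pics
side {'mtx': array([[383.18933634,   0.        , 320.36714296],
       [  0.        , 383.18933634, 209.50821903],
       [  0.        ,   0.        ,   1.        ]]), 'k1': -0.0032032145537181558, 'view': array([[ 0.98465791, -0.17357407,  0.0179121 , -0.61202311],
       [ 0.0789662 ,  0.53478046,  0.84129317, -0.14182141],
       [-0.15560573, -0.82697152,  0.54028229, -0.93173329],
       [ 0.        ,  0.        ,  0.        ,  1.        ]])}
top {'mtx': array([[433.62713385,   0.        , 322.32161517],
       [  0.        , 433.62713385, 205.19802447],
       [  0.        ,   0.        ,   1.        ]]), 'k1': -0.11364645080193765, 'view': array([[ 4.95995306e-04, -9.99972131e-01, -7.44929746e-03,
        -9.45966701e-03],
       [ 9.92774913e-01, -4.01447232e-04,  1.19990878e-01,
        -5.95001805e-01],
       [-1.19990524e-01, -7.45499055e-03,  9.92747046e-01,
        -1.30980115e+00],
       [ 0.00000000e+00,  0.00000000e+00,  0.00000000e+00,
         1.00000000e+00]])}
{'time_s': 0.1, 'qpos': array([ 1.23898575e+00,  3.20215733e-01,  1.56554703e+00, -1.19313103e-05,
        1.25735935e+00, -2.00063422e-02]), 'qvel': array([-0.00049336, -0.00109432, -0.00314813, -0.00042548,  0.00122441,
       -0.00042659]), 'joint_torque': array([ 1.52936009e-03, -4.13338172e+01, -2.32510829e+01,  7.28772813e-02,
        4.23133455e-02, -6.92840626e-05]), 'position': array([0.17626045, 0.5468593 , 0.21321525]), 'tool_rot': array([ 2.53870656e+00,  1.84905671e+00, -1.95913294e-03]), 'wrist_force': array([-0.51170062,  0.04208646,  0.03198683]), 'torque': array([ 0.03106161, -0.07019159, -0.04043791]), 'opening': 0.09138843204897543}
```

View pics/side0.png

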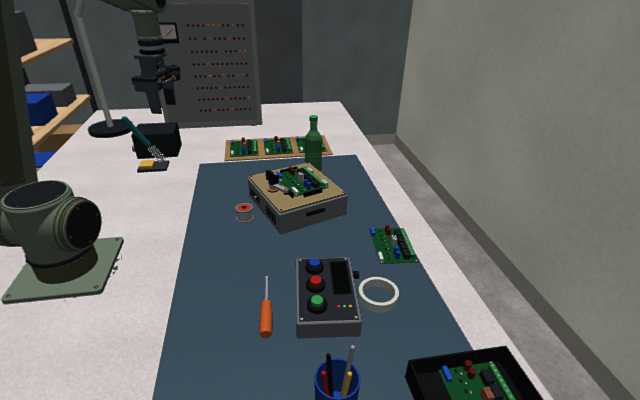

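View pics/top0.png

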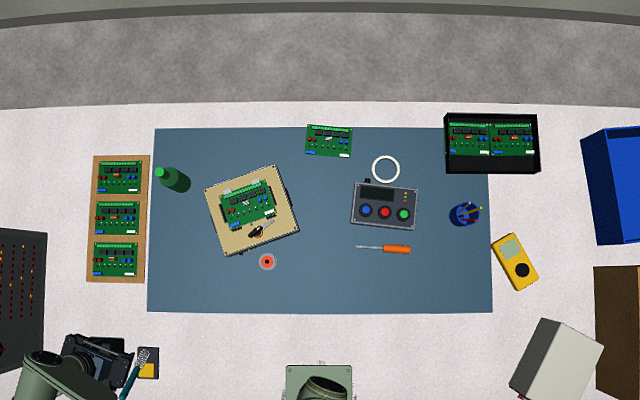

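The top view shows the fixture around (250,210), the wing knob near (255,231), and the keys blue (365,211), red (385,212) and green (404,213). I'll zoom in next.

```bash
cat > h.py <<'E'
import numpy as np,cv2
from plant import camera_model
def ray(n,u,v):
    c=camera_model(n);K=c["mtx"];k=c["k1"];V=c["view"]
    xd=(u-K[0,2])/K[0,0];yd=(v-K[1,2])/K[1,1]
    x,y=xd,yd
    for _ in range(20):
        r2=x*x+y*y;x=xd/(1+k*r2);y=yd/(1+k*r2)
    R=V[:3,:3];t=V[:3,3]
    return -R.T@t, R.T@np.array([x,-y,-1.])
def atz(n,u,v,z):
    o,d=ray(n,u,v);return o+d*(z-o[2])/d[2]
def dep(n,u,v,dm):
    o,d=ray(n,u,v);return o+d*dm
def tri(a,b):
    (o1,d1),(o2,d2)=ray(*a),ray(*b)
    A=np.stack([d1,-d2],1);s=np.linalg.lstsq(A,o2-o1,rcond=None)[0]
    p,q=o1+s[0]*d1,o2+s[1]*d2
    return (p+q)/2,np.linalg.norm(p-q)
def proj(n,P):
    c=camera_model(n);K=c["mtx"];V=c["view"]
    p=V[:3,:3]@np.asarray(P,float)+V[:3,3];x,y=p[0]/-p[2],-p[1]/-p[2]
    s=1+c["k1"]*(x*x+y*y);return np.array([K[0,0]*x*s+K[0,2],K[1,1]*y*s+K[1,2]])
E
python3 - <<'E'
import numpy as np,cv2
t=np.load('pics/top0.npz');s=np.load('pics/side0.npz')
a=cv2.resize(t['p'][160:262,196:306],None,fx=7,fy=5.8*1,interpolation=2)
cv2.imwrite('pics/a.png',cv2.resize(t['p'][160:260,196:306],None,fx=6,fy=6,interpolation=2))
cv2.imwrite('pics/b.png',cv2.resize(s['p'][155:235,235:355],None,fx=6,fy=6,interpolation=2))
cv2.imwrite('pics/c.png',cv2.resize(t['p'][175:235,340:425],None,fx=8,fy=8,interpolation=2))
cv2.imwrite('pics/d.png',cv2.resize(s['p'][250:340,285:365],None,fx=6,fy=6,interpolation=2))
E
```

```text
(no output)
```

View pics/a.png

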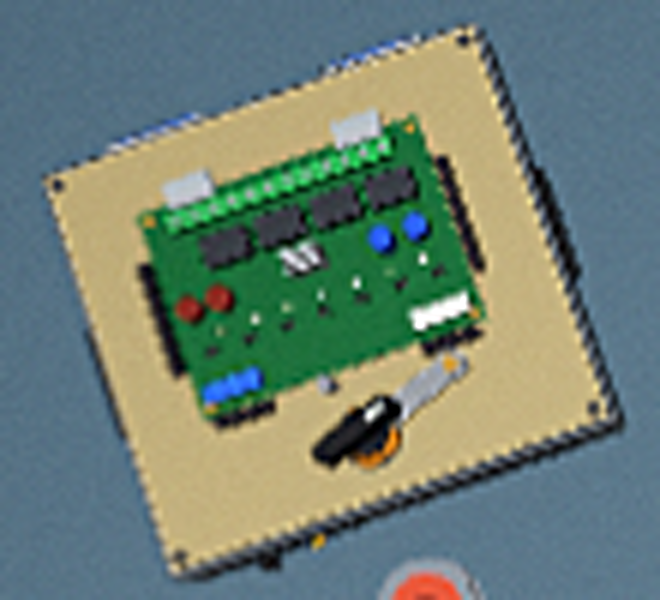

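View pics/b.png

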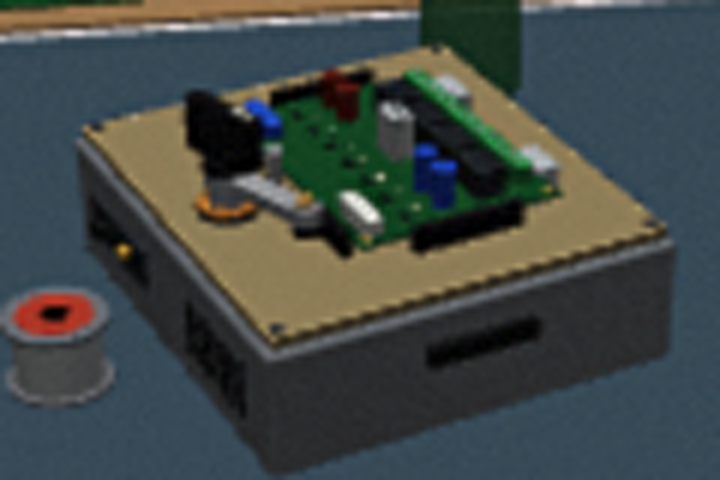

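View pics/c.png

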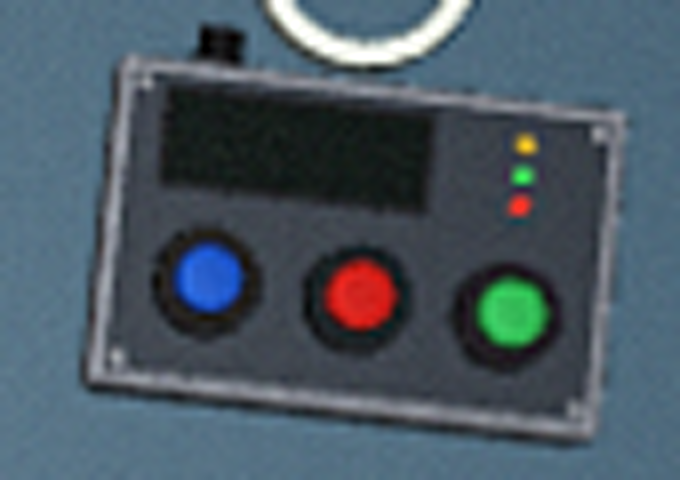

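View pics/d.png

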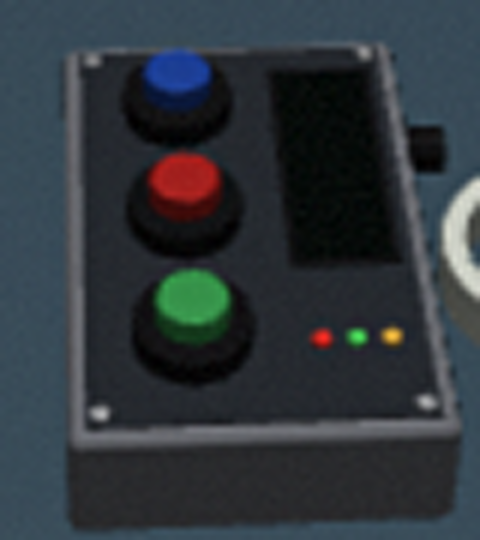

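Run:
```python
from h import *
np.set_printoptions(precision=4,suppress=True)
A=lambda x,y:("top",196+(x+.5)/6-.5,160+(y+.5)/6-.5)
B=lambda x,y:("side",235+(x+.5)/6-.5,155+(y+.5)/6-.5)
C=lambda x,y:("top",340+(x+.5)/8-.5,175+(y+.5)/8-.5)
D=lambda x,y:("side",285+(x+.5)/6-.5,250+(y+.5)/6-.5)
print('keys');k={}
for n,a,b in[('b',(210,278),(178,71)),('r',(362,296),(186,172)),('g',(514,313),(193,297))]:
    k[n]=tri(C(*a),D(*b));print(n,k[n],atz(*C(*a),.068),atz(*D(*b),.068))
print('deck corners')
q=[]
for a in[(50,180),(470,28),(620,420),(175,575)]:
    p=atz(*A(*a),.075);q.append(p);print(p)
q=np.array(q);c=q.mean(0);print('c',c)
for i in range(4):
    e=q[(i+1)%4]-q[i];print(np.linalg.norm(e),np.degrees(np.arctan2(e[1],e[0])))
print('deck corners side')
print(tri(A(620,420),B(272,350)),tri(A(470,28),B(665,232)),tri(A(50,180),B(440,48)),tri(A(175,575),B(78,135)))
# depth in top image near knob
t=np.load('pics/top0.npz');d=t['d'];p=t['p']
pts=[]
for v in range(222,242):
  for u in range(244,278):
    if d[v,u]>0:
        P=dep("top",u,v,d[v,u])
        if P[2]>.115: pts.append(P)
pts=np.array(pts);print(len(pts),pts)
np.savez('pts.npz',pts=pts)
```

```text
keys
b (array([ 0.5801, -0.1418,  0.0639]), np.float64(0.00231579372961012)) [ 0.5785 -0.1413  0.068 ] [ 0.5805 -0.1464  0.068 ]
r (array([ 0.5733, -0.1992,  0.0662]), np.float64(0.00299932091267411)) [ 0.5716 -0.1988  0.068 ] [ 0.5745 -0.2011  0.068 ]
g (array([ 0.5666, -0.2573,  0.0641]), np.float64(0.0021171354835705456)) [ 0.5651 -0.2565  0.068 ] [ 0.567 -0.261  0.068]
deck corners
[0.6385 0.3524 0.075 ]
[0.7164 0.1383 0.075 ]
[0.5167 0.0603 0.075 ]
[0.4388 0.2827 0.075 ]
c [0.5776 0.2084 0.075 ]
0.2278593619130121 -70.00973922584527
0.21436764684248094 -158.66947435058842
0.2355927699163822 109.32408447112518
0.21158710321436044 19.258173461892937
deck corners side
(array([0.5191, 0.0606, 0.0702]), np.float64(0.004040582056035293)) (array([0.7184, 0.1389, 0.0692]), np.float64(0.0015301845873550008)) (array([0.6397, 0.3536, 0.0708]), np.float64(0.0010009330571112583)) (array([0.439 , 0.2845, 0.0671]), np.float64(0.0003555919560876604))
76 [[0.5234 0.175  0.13  ]
 [0.5235 0.1723 0.1288]
 [0.5235 0.1694 0.1287]
 [0.5206 0.1782 0.1279]
 [0.5205 0.175  0.1298]
 [0.5203 0.1716 0.1329]
[... 981 characters left out ...]
9 ]
 [0.5029 0.1941 0.1348]
 [0.5031 0.1917 0.1318]
 [0.503  0.1887 0.1327]
 [0.5031 0.186  0.1315]
 [0.5033 0.1837 0.1279]
 [0.5036 0.1815 0.1236]
 [0.5004 0.2042 0.1266]
 [0.5002 0.2004 0.1317]
 [0.4999 0.1965 0.1374]
 [0.5001 0.1942 0.1342]
 [0.5002 0.1915 0.1326]
 [0.5004 0.1892 0.1291]
 [0.5005 0.1869 0.1257]
 [0.501  0.1854 0.1169]
 [0.4974 0.2036 0.1296]
 [0.4974 0.2007 0.1294]
 [0.4972 0.1969 0.1348]
 [0.4973 0.1944 0.1326]
 [0.4973 0.1917 0.1314]
 [0.4972 0.1884 0.1341]
 [0.4981 0.1881 0.1179]
 [0.4945 0.2035 0.1298]
 [0.4947 0.2011 0.1269]
 [0.4943 0.1969 0.1346]
 [0.4943 0.194  0.1345]
 [0.4947 0.1924 0.127 ]
 [0.4917 0.2006 0.1293]
 [0.4917 0.1977 0.1295]
 [0.492  0.196  0.1225]]
```

Run:
```python
from h import *
np.set_printoptions(precision=4,suppress=True)
p=np.load('pts.npz')['pts'];p=p[p[:,2]>.1265]
for nm,c in(("top",p),):
    r=cv2.minAreaRect(c[:,:2].astype(np.float32)*1000);print(r,c.mean(0))
    w,v=np.linalg.eigh(np.cov(c[:,:2].T));print(np.degrees(np.arctan2(v[1,1],v[0,1])),np.sqrt(w*12))
s=np.load('pics/side0.npz');d=s['d'];q=[]
for v in range(165,190):
  for u in range(262,284):
    if d[v,u]>0:
        P=dep("side",u,v,d[v,u])
        if P[2]>.106 and .47<P[0]<.55: q.append(P)
q=np.array(q);print(len(q),q.mean(0),q.min(0),q.max(0))
w,v=np.linalg.eigh(np.cov(q[:,:2].T));print(np.degrees(np.arctan2(v[1,1],v[0,1])),np.sqrt(w*12))
B=lambda x,y:("side",235+(x+.5)/6-.5,155+(y+.5)/6-.5)
A=lambda x,y:("top",196+(x+.5)/6-.5,160+(y+.5)/6-.5)
# wing top ends (centre line)
print(tri(A(322,450),B(190,97)),tri(A(396,402),B(258,136)))
for ang in(18.4,20,21):
  a=np.radians(ang);k=np.array([.5776-.075*np.cos(a),.2084-.075*np.sin(a)]);b=a-1.25
  print(k,np.degrees(b))
  e=[proj(n,[*(k+s*.023*np.array([np.cos(b),np.sin(b)])),.1325]) for n in("top","side") for s in(-1,1)]
  print([((x-[196,160])*6,(x-[235,155])*6)[i>1] for i,x in enumerate(e)])
```

```text
((507.6578369140625, 185.07920837402344), (12.50373649597168, 45.229156494140625), 37.746063232421875) [0.5077 0.1854 0.1308]
129.17382510814724 [0.0121 0.0466]
123 [0.5103 0.176  0.1212] [0.4938 0.1609 0.106 ] [0.5271 0.1995 0.1336]
131.75560199654365 [0.0107 0.0493]
(array([0.4973, 0.2003, 0.1277]), np.float64(0.002759571024599556)) (array([0.5239, 0.1657, 0.1223]), np.float64(0.003322175228437416))
[0.5064 0.1847] -53.219724391352905
[array([311.6697, 459.6136]), array([389.1504, 402.2496]), array([179.6747,  83.1914]), array([243.0255, 114.6233])]
[0.5071 0.1827] -51.619724391352904
[array([316.5935, 459.2522]), array([392.4854, 399.7567]), array([180.3183,  85.3759]), array([245.8478, 116.0092])]
[0.5076 0.1815] -50.6197243913529
[array([319.6667, 458.956 ]), array([394.5346, 398.1522]), array([180.7919,  86.738 ]), array([247.6596, 116.8569])]
```

Wing centre is about (0.508, 0.183) at -51.5°, with its top measured at ~0.13. The jaws must point along 38.4°, a turn of -0.588. I'm moving above it with a narrowed opening.

{"fn": "servo_tool", "kwargs": {
  "series": [
    [0.03, -0.033, 0, 0, 0, -0.0535, 0.35],
    [0.03, -0.033, 0, 0, 0, -0.0535, 0.35],
    [0.03, -0.033, 0, 0, 0, -0.0535, 0.35],
    [0.03, -0.033, 0, 0, 0, -0.0535, 0.35],
    [0.03, -0.033, 0, 0, 0, -0.0535, 0.35],
    [0.03, -0.033, 0, 0, 0, -0.0535, 0.35],
    [0.03, -0.033, 0, 0, 0, -0.0535, 0.35],
    [0.03, -0.033, 0, 0, 0, -0.0535, 0.35],
    [0.03, -0.033, 0, 0, 0, -0.0535, 0.35],
    [0.03, -0.033, 0, 0, 0, -0.0535, 0.35],
    [0.03, -0.033, 0, 0, 0, -0.0535, 0.35],
    [0, 0, 0, 0, 0, 0, 0.35]
  ],
  "squeeze": 40
}}

```text
time_s: 1.3
position: [0.5093, 0.1806, 0.2134]
tool_rot: [2.968, 1.024, 0.001]
wrist_force: [-1.1, 0.1, -0.2]
opening: 0.0319
```

{"fn": "servo_tool", "kwargs": {
  "series": [
    [-0.001, 0.002, -0.03, 0, 0, 0, 0.35],
    [0, 0, -0.03, 0, 0, 0, 0.35],
    [0, 0, 0, 0, 0, 0, 0.35]
  ]
}}

```text
time_s: 1.6
position: [0.502, 0.1856, 0.1501]
tool_rot: [-2.966, -1.034, 0.015]
wrist_force: [-0.4, 0.9, -0.2]
opening: 0.0319
```

Run:
```python
from plant import env, snapshot
from h import *
p,d=snapshot("side");q,e=snapshot("top")
cv2.imwrite('pics/e.png',np.hstack([cv2.resize(p[130:210,220:320],None,fx=4,fy=4,interpolation=2),cv2.resize(q[190:270,205:305],None,fx=4,fy=4,interpolation=2)]))
s=env.sense();print(s['position'],proj("side",s['position'])-[220,130],proj("side",[.508,.183,.1325])-[220,130])
```

```text
[0.50500905 0.18670101 0.15407672] [49.20497299 34.3276982 ] [50.7539439  41.69263087]
```

View pics/e.png

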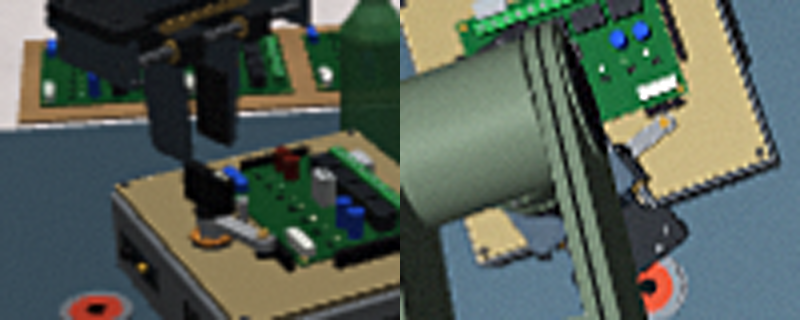

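Left half: the two fingers at (180,155) and (230,140) straddle the wing at (208,170). The lateral position looks right, so I'll let it settle.

{"fn": "servo_tool", "kwargs": {
  "series": [
    [0, 0, 0, 0, 0, 0, 0.35],
    [0, 0, 0, 0, 0, 0, 0.35],
    [0, 0, 0, 0, 0, 0, 0.35]
  ]
}}

```text
time_s: 2.0
position: [0.5059, 0.1866, 0.1552]
tool_rot: [-2.967, -1.034, -0.004]
wrist_force: [1.0, -0.5, -0.4]
opening: 0.0318
```

{"fn": "servo_tool", "kwargs": {
  "series": [
    [0.0025, -0.0035, -0.01, 0, 0, 0, 0.35],
    [0, 0, -0.02, 0, 0, 0, 0.35],
    [0, 0, -0.015, 0, 0, 0, 0.35],
    [0, 0, -0.005, 0, 0, 0, 0.35],
    [0, 0, 0, 0, 0, 0, 0.35],
    [0, 0, 0, 0, 0, 0, 0.35]
  ]
}}

```text
time_s: 2.6
position: [0.5084, 0.1829, 0.1044]
tool_rot: [-2.967, -1.033, -0.002]
wrist_force: [0.6, -0.2, -0.6]
opening: 0.0323
```

Run:
```python
from plant import env, snapshot
from h import *
p,d=snapshot("side")
cv2.imwrite('pics/f.png',cv2.resize(p[130:220,230:340],None,fx=7,fy=6,interpolation=2))
s=env.sense();print(s['position'],s['wrist_force'],s['torque'],s['qpos'])
```

```text
[0.50852146 0.18290947 0.10466325] [-0.18619352 -0.46776196 -0.13274708] [0.0270041  0.03735376 0.02111456] [ 3.24009740e-01  3.59271656e-01  1.80468163e+00 -2.17315068e-05
  9.76030602e-01 -3.46490434e-01]
```

View pics/f.png

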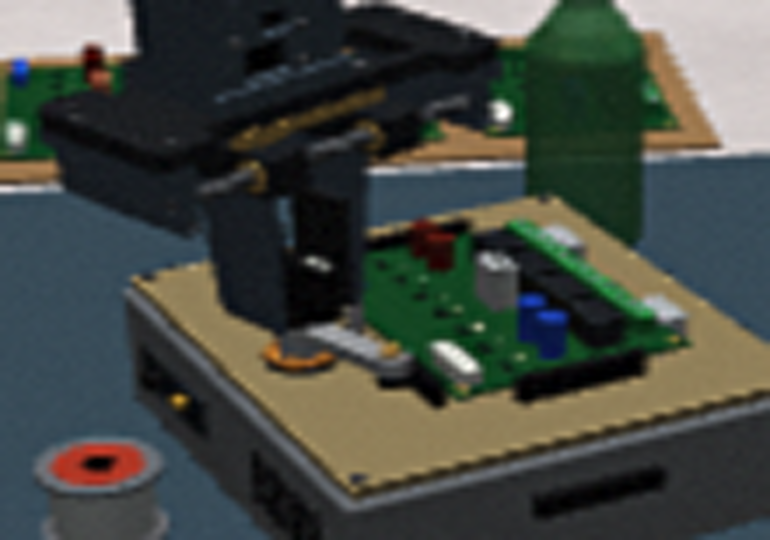

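The fingers straddle the wing cleanly, with the knob at (315,275). Closing on it.

{"fn": "servo_tool", "kwargs": {
  "series": [
    [0, 0, 0, 0, 0, 0, 0],
    [0, 0, 0, 0, 0, 0, 0],
    [0, 0, 0, 0, 0, 0, 0],
    [0, 0, 0, 0, 0, 0, 0],
    [0, 0, 0, 0, 0, 0, 0]
  ],
  "squeeze": 55
}}

```text
time_s: 3.15
position: [0.5096, 0.184, 0.1045]
tool_rot: [-2.966, -1.033, -0.007]
wrist_force: [3.9, 2.5, -1.4]
opening: 0.0115
```

```bash
cat > st.py <<'E'
from plant import env
import numpy as np
np.set_printoptions(precision=3,suppress=True)
s=env.sense();r=s['tool_rot'];a=2*np.degrees(np.arctan2(r[1],r[0]))
a=(a+90)%180-90 if False else a
print(s['time_s'],s['position'],'jaw rad',np.radians(a)%np.pi,'F',s['wrist_force'],'T',s['torque'],s['opening'])
E
python3 st.py
```

```text
3.15 [0.51  0.184 0.105] jaw rad 0.6701025373814922 F [ 3.891  2.495 -1.383] T [ 0.412 -0.372 -0.032] 0.011453503449986214
```

{"fn": "servo_tool", "kwargs": {
  "series": [
    [0.001, 0.001, 0, 0, 0, 0.05, 0],
    [0, 0, 0, 0, 0, 0.05, 0],
    [0, 0, 0, 0, 0, 0.04, 0],
    [0, 0, 0, 0, 0, 0.02, 0],
    [0, 0, 0, 0, 0, 0, 0]
  ]
}}

```text
time_s: 3.65
position: [0.5095, 0.184, 0.1045]
tool_rot: [-2.876, -1.262, -0.003]
wrist_force: [2.3, 0.5, 3.0]
opening: 0.0121
```

```bash
python3 st.py
```

```text
3.65 [0.51  0.184 0.105] jaw rad 0.8268151851385221 F [2.32  0.506 3.039] T [-0.275 -0.259 -1.625] 0.012135631633609334
```

Torque is -1.6 N m, so it is at the bind. Now the other way.

{"fn": "servo_tool", "kwargs": {
  "series": [
    [0, 0, 0, 0, 0, -0.1, 0],
    [0, 0, 0, 0, 0, -0.1, 0],
    [0, 0, 0, 0, 0, -0.08, 0],
    [0, 0, 0, 0, 0, -0.04, 0],
    [0, 0, 0, 0, 0, -0.02, 0],
    [0, 0, 0, 0, 0, 0, 0]
  ]
}}

```text
time_s: 4.25
position: [0.5097, 0.1841, 0.1045]
tool_rot: [3.045, 0.77, 0.004]
wrist_force: [2.8, 0.6, 3.2]
opening: 0.0119
```

```bash
python3 st.py
```

```text
4.25 [0.51  0.184 0.104] jaw rad 0.49546340287612156 F [2.813 0.591 3.232] T [ 0.36  -0.261  1.56 ] 0.011924635749748023
```

{"fn": "servo_tool", "kwargs": {
  "series": [
    [0, 0, 0, 0, 0, 0.1, 0],
    [0, 0, 0, 0, 0, 0.1, 0],
    [0, 0, 0, 0, 0, 0.1, 0],
    [0, 0, 0, 0, 0, 0.05, 0],
    [0, 0, 0, 0, 0, 0.03, 0],
    [0, 0, 0, 0, 0, 0, 0]
  ]
}}

```text
time_s: 4.85
position: [0.5095, 0.184, 0.1045]
tool_rot: [-2.852, -1.313, -0.003]
wrist_force: [1.6, 0.6, 4.0]
opening: 0.0132
```

```bash
python3 st.py
```

```text
4.85 [0.51  0.184 0.104] jaw rad 0.8629539284490066 F [1.564 0.597 4.025] T [-0.264 -0.476 -2.165] 0.013240133526540456
```

{"fn": "servo_tool", "kwargs": {
  "series": [
    [0, 0, 0, 0, 0, -0.12, 0],
    [0, 0, 0, 0, 0, -0.12, 0],
    [0, 0, 0, 0, 0, -0.1, 0],
    [0, 0, 0, 0, 0, -0.04, 0],
    [0, 0, 0, 0, 0, -0.02, 0],
    [0, 0, 0, 0, 0, 0, 0]
  ]
}}

```text
time_s: 5.45
position: [0.5097, 0.1841, 0.1045]
tool_rot: [3.053, 0.738, 0.004]
wrist_force: [3.5, 1.2, 4.5]
opening: 0.0115
```

```bash
python3 st.py
```

```text
5.45 [0.51  0.184 0.104] jaw rad 0.4741614832300953 F [3.545 1.222 4.535] T [ 0.363 -0.432  1.164] 0.011495379328347556
```

{"fn": "servo_tool", "kwargs": {
  "series": [
    [0, 0, 0, 0, 0, -0.02, 0],
    [0, 0, 0, 0, 0, 0, 0]
  ]
}}

```text
time_s: 5.65
position: [0.5098, 0.1841, 0.1045]
tool_rot: [3.061, 0.706, 0.004]
wrist_force: [3.1, 1.2, 4.7]
opening: 0.0122
```

```bash
python3 st.py
```

```text
5.65 [0.51  0.184 0.104] jaw rad 0.45333534199676223 F [3.073 1.232 4.726] T [ 0.429 -0.417  1.579] 0.012197003280803637
```

Bound. Next, positive to about +0.24 commanded.

{"fn": "servo_tool", "kwargs": {
  "series": [
    [0, 0, 0, 0, 0, 0.12, 0],
    [0, 0, 0, 0, 0, 0.12, 0],
    [0, 0, 0, 0, 0, 0.12, 0],
    [0, 0, 0, 0, 0, 0.06, 0],
    [0, 0, 0, 0, 0, 0.03, 0],
    [0, 0, 0, 0, 0, 0, 0]
  ]
}}

```text
time_s: 6.25
position: [0.5094, 0.1839, 0.1045]
tool_rot: [-2.832, -1.356, -0.003]
wrist_force: [2.3, 0.3, 5.7]
opening: 0.0118
```

```bash
python3 st.py
```

```text
6.25 [0.509 0.184 0.104] jaw rad 0.8930839573640013 F [2.323 0.277 5.731] T [-0.253 -0.622 -1.509] 0.011757251184243544
```

{"fn": "servo_tool", "kwargs": {
  "series": [
    [0, 0, 0, 0, 0, -0.13, 0],
    [0, 0, 0, 0, 0, -0.13, 0],
    [0, 0, 0, 0, 0, -0.12, 0],
    [0, 0, 0, 0, 0, -0.06, 0],
    [0, 0, 0, 0, 0, -0.04, 0],
    [0, 0, 0, 0, 0, 0, 0]
  ]
}}

```text
time_s: 6.85
position: [0.5098, 0.1841, 0.1045]
tool_rot: [3.072, 0.658, 0.004]
wrist_force: [3.5, 3.3, 5.1]
opening: 0.012
```

```bash
python3 st.py
```

```text
6.85 [0.51  0.184 0.104] jaw rad 0.4222608329097298 F [3.468 3.315 5.113] T [ 0.458 -0.435  1.506] 0.012020653808879756
```

Bound at about -0.21. Positive again; if it's free the torque stays low.

{"fn": "servo_tool", "kwargs": {
  "series": [
    [0, 0, 0, 0, 0, 0.13, 0],
    [0, 0, 0, 0, 0, 0.13, 0],
    [0, 0, 0, 0, 0, 0.13, 0],
    [0, 0, 0, 0, 0, 0.08, 0],
    [0, 0, 0, 0, 0, 0.05, 0],
    [0, 0, 0, 0, 0, 0, 0]
  ]
}}

```text
time_s: 7.45
position: [0.5094, 0.1838, 0.1045]
tool_rot: [-2.802, -1.421, -0.002]
wrist_force: [2.5, 1.5, 6.2]
opening: 0.0117
```

```bash
python3 st.py
```

```text
7.45 [0.509 0.184 0.104] jaw rad 0.9389175067299504 F [2.536 1.528 6.22 ] T [ 0.087 -0.532  0.047] 0.011676590272387174
```

Torque is near zero at +0.27, so it's free. Continuing anticlockwise.

{"fn": "servo_tool", "kwargs": {
  "series": [
    [0, 0, 0, 0, 0, 0.06, 0],
    [0, 0, 0, 0, 0, 0.06, 0],
    [0, 0, 0, 0, 0, 0.08, 0],
    [0, 0, 0, 0, 0, 0.08, 0]
  ]
}}

```text
time_s: 7.85
position: [0.5093, 0.1836, 0.1045]
tool_rot: [2.574, 1.801, 0.002]
wrist_force: [2.8, 0.3, 6.7]
opening: 0.0117
```

```bash
python3 st.py
```

```text
7.85 [0.509 0.184 0.104] jaw rad 1.2207406414346753 F [2.807 0.283 6.707] T [-0.045 -0.473 -0.123] 0.011664958857824786
```

{"fn": "servo_tool", "kwargs": {
  "series": [
    [0, 0, 0, 0, 0, 0.1, 0],
    [0, 0, 0, 0, 0, 0.1, 0],
    [0, 0, 0, 0, 0, 0.1, 0],
    [0, 0, 0, 0, 0, 0.1, 0],
    [0, 0, 0, 0, 0, 0.1, 0],
    [0, 0, 0, 0, 0, 0.1, 0],
    [0, 0, 0, 0, 0, 0.07, 0],
    [0, 0, 0, 0, 0, 0.04, 0],
    [0, 0, 0, 0, 0, 0.02, 0],
    [0, 0, 0, 0, 0, 0, 0]
  ]
}}

```text
time_s: 8.85
position: [0.5092, 0.183, 0.1044]
tool_rot: [1.772, 2.594, 0.001]
wrist_force: [3.2, -2.7, 7.5]
opening: 0.0119
```

```bash
python3 st.py
```

```text
8.85 [0.509 0.183 0.104] jaw rad 1.942788997098756 F [ 3.219 -2.694  7.548] T [-0.45  -0.566 -1.558] 0.011859142443847205
```

It's against the stop (+1.27 including compliance, torque -1.56). Ease off slightly, release to a narrow opening, and rise.

{"fn": "servo_tool", "kwargs": {
  "series": [
    [0, 0, 0, 0, 0, 0, 0],
    [0, 0, 0, 0, 0, -0.02, 0],
    [0, 0, 0, 0, 0, 0, 0.3],
    [0, 0, 0, 0, 0, 0, 0.3],
    [0, 0, 0, 0, 0, 0, 0.3],
    [0, 0, 0, 0, 0, 0, 0.3],
    [0, 0, 0.02, 0, 0, 0, 0.3],
    [0, 0, 0.04, 0, 0, 0, 0.3],
    [0, 0, 0.04, 0, 0, 0, 0.3],
    [0, 0, 0.02, 0, 0, 0, 0.3]
  ]
}}

```text
time_s: 9.85
position: [0.5096, 0.184, 0.2268]
tool_rot: [1.787, 2.581, 0.004]
wrist_force: [0.1, 0.3, -0.4]
opening: 0.0272
```

```bash
python3 - <<'E'
from plant import env, snapshot
from h import *
p,d=snapshot("side")
cv2.imwrite('pics/g.png',cv2.resize(p[110:220,220:350],None,fx=6,fy=5.4,interpolation=2))
E
python3 st.py
```

```text
9.9 [0.511 0.184 0.229] jaw rad 1.9305297438995064 F [2.144 1.255 2.449] T [ 0.136 -0.103  0.011] 0.027300494323324598
```

View pics/g.png

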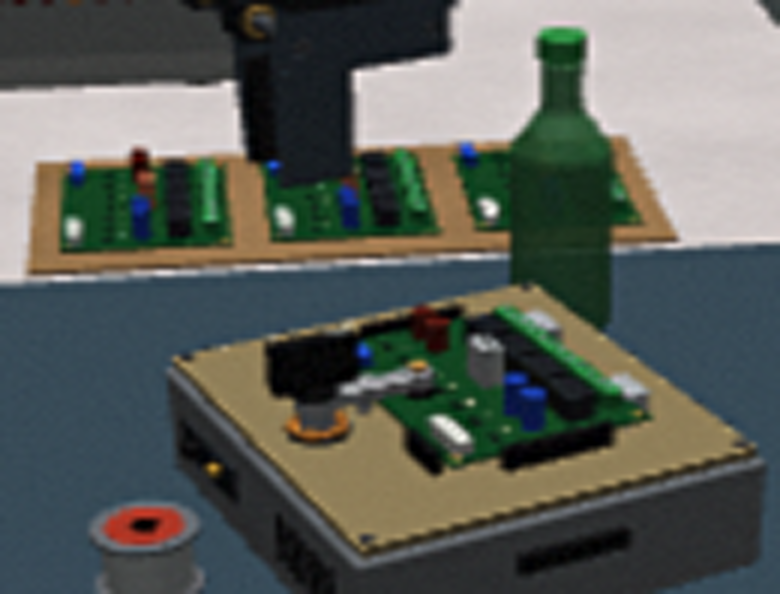

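The arm lies over the board against the pin (pad at (420,370)), the board is in its nest, and the knob is released. On to the blue key with fingers shut, keeping clear above it.

{"fn": "servo_tool", "kwargs": {
  "series": [
    [0.0087, -0.0407, 0, 0, 0, -0.14, 0],
    [0.0087, -0.0407, 0, 0, 0, -0.14, 0],
    [0.0087, -0.0407, 0, 0, 0, -0.14, 0],
    [0.0087, -0.0407, 0, 0, 0, -0.14, 0],
    [0.0087, -0.0407, 0, 0, 0, -0.14, 0],
    [0.0087, -0.0407, 0, 0, 0, -0.14, 0],
    [0.0087, -0.0407, 0, 0, 0, -0.14, 0],
    [0.0087, -0.0407, 0, 0, 0, -0.14, 0],
    [0, 0, 0, 0, 0, 0, 0],
    [0, 0, 0, 0, 0, 0, 0],
    [0, 0, 0, 0, 0, 0, 0]
  ],
  "squeeze": 10
}}

```text
time_s: 11.0
position: [0.5778, -0.1407, 0.2231]
tool_rot: [-2.885, -1.24, 0.002]
wrist_force: [-0.3, 0.3, 0.9]
opening: 0.0002
```

```bash
python3 - <<'E'
from plant import env, snapshot
from h import *
p,d=snapshot("top")
cv2.imwrite('pics/i.png',cv2.resize(p[150:270,190:440],None,fx=3,fy=3,interpolation=2))
np.savez('pics/top1.npz',p=p,d=d)
E
python3 st.py
```

```text
11.05 [ 0.578 -0.14   0.223] jaw rad 0.8124254560676532 F [ 0.776 -0.18  -0.643] T [-0.011 -0.104 -0.007] 0.00035266458521838085
```

View pics/i.png

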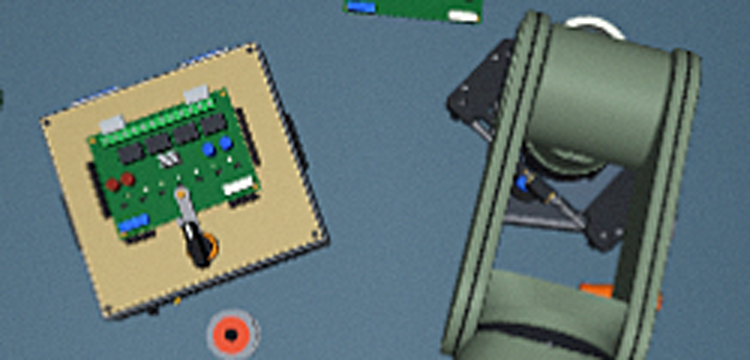

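From above, the arm lies along the fixture's +x, knob (201,240) to pad (182,193). Descending on the blue key.

{"fn": "servo_tool", "kwargs": {
  "series": [
    [0.001, -0.001, -0.04, 0, 0, 0, 0],
    [0, 0, -0.04, 0, 0, 0, 0],
    [0, 0, -0.04, 0, 0, 0, 0],
    [0, 0, -0.02, 0, 0, 0, 0],
    [0, 0, -0.004, 0, 0, 0, 0],
    [0, 0, 0, 0, 0, 0, 0],
    [0, 0, 0, 0, 0, 0, 0]
  ]
}}

```text
time_s: 11.75
position: [0.5807, -0.1425, 0.0816]
tool_rot: [2.885, 1.239, 0.004]
wrist_force: [0.6, -1.0, 0.7]
opening: 0.0009
```

```bash
python3 - <<'E'
from plant import env, snapshot
from h import *
p,d=snapshot("side")
cv2.imwrite('pics/j.png',cv2.resize(p[220:340,260:380],None,fx=5,fy=5,interpolation=2))
E
python3 st.py
```

```text
11.8 [ 0.581 -0.143  0.082] jaw rad 0.8112875497629166 F [-0.258 -0.248  0.322] T [-0.04  -0.025 -0.002] 0.00045328740258938953
```

View pics/j.png

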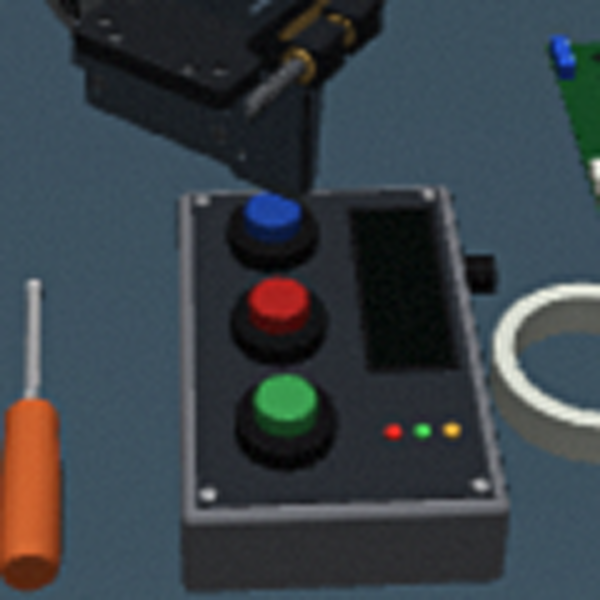

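The fingertip at (285,190) is about 13 mm above the blue key at (272,212) and slightly beyond it in x. Pressing with a small x correction.

{"fn": "servo_tool", "kwargs": {
  "series": [
    [-0.002, 0, -0.008, 0, 0, 0, 0],
    [0, 0, -0.005, 0, 0, 0, 0],
    [0, 0, -0.003, 0, 0, 0, 0],
    [0, 0, -0.002, 0, 0, 0, 0],
    [0, 0, 0, 0, 0, 0, 0]
  ]
}}

```text
time_s: 12.3
position: [0.5775, -0.1429, 0.0624]
tool_rot: [-2.887, -1.238, -0.0]
wrist_force: [-0.7, -0.8, 3.4]
opening: 0.001
```

```bash
python3 st.py
```

```text
12.3 [ 0.577 -0.143  0.062] jaw rad 0.8103389829079717 F [-0.743 -0.805  3.414] T [0.096 0.154 0.005] 0.0009919625090589507
```

{"fn": "servo_tool", "kwargs": {
  "series": [
    [0, 0, -0.0015, 0, 0, 0, 0],
    [0, 0, -0.001, 0, 0, 0, 0],
    [0, 0, 0, 0, 0, 0, 0]
  ]
}}

```text
time_s: 12.6
position: [0.5775, -0.1429, 0.062]
tool_rot: [2.887, 1.238, 0.001]
wrist_force: [-4.6, 1.3, 16.3]
opening: 0.0004
```

```bash
python3 st.py
```

```text
12.6 [ 0.578 -0.143  0.062] jaw rad 0.8104176118711822 F [-4.646  1.26  16.253] T [ 0.226  0.949 -0.026] 0.0004388443223449426
```

Home (16 N, z = 0.062 = 68 − 6 mm). Lifting and moving over to green.

{"fn": "servo_tool", "kwargs": {
  "series": [
    [0, 0, 0.01, 0, 0, 0, 0],
    [0, 0, 0.03, 0, 0, 0, 0],
    [0, 0, 0.02, 0, 0, 0, 0],
    [-0.0043, -0.0385, 0, 0, 0, 0, 0],
    [-0.0043, -0.0385, 0, 0, 0, 0, 0],
    [-0.0043, -0.0385, 0, 0, 0, 0, 0],
    [0, 0, 0, 0, 0, 0, 0],
    [0, 0, -0.03, 0, 0, 0, 0],
    [0, 0, -0.008, 0, 0, 0, 0],
    [0, 0, 0, 0, 0, 0, 0],
    [0, 0, 0, 0, 0, 0, 0]
  ]
}}

```text
time_s: 13.7
position: [0.565, -0.2578, 0.0819]
tool_rot: [2.887, 1.24, 0.0]
wrist_force: [0.5, -0.4, 0.5]
opening: 0.0002
```

```bash
python3 - <<'E'
from plant import env, snapshot
from h import *
p,d=snapshot("side")
cv2.imwrite('pics/k.png',cv2.resize(p[220:340,260:380],None,fx=5,fy=5,interpolation=2))
E
python3 st.py
```

```text
13.75 [ 0.565 -0.258  0.082] jaw rad 0.8112284429895406 F [0.162 0.065 0.476] T [-0.025  0.041 -0.001] 6.183547601638705e-05
```

View pics/k.png

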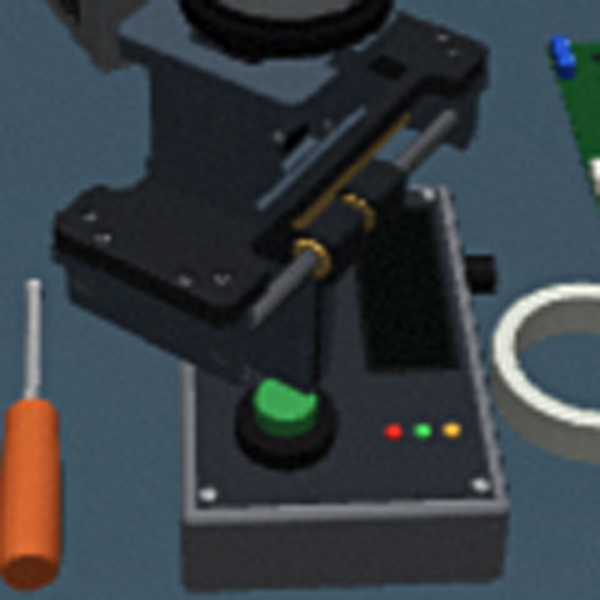

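The tip at (290,385) is just above green at (286,405). Pressing the same way.

{"fn": "servo_tool", "kwargs": {
  "series": [
    [0, 0, -0.008, 0, 0, 0, 0],
    [0, 0, -0.006, 0, 0, 0, 0],
    [0, 0, -0.004, 0, 0, 0, 0],
    [0, 0, -0.003, 0, 0, 0, 0],
    [0, 0, -0.0015, 0, 0, 0, 0],
    [0, 0, 0, 0, 0, 0, 0]
  ]
}}

```text
time_s: 14.35
position: [0.565, -0.2582, 0.062]
tool_rot: [2.886, 1.238, 0.003]
wrist_force: [-3.7, 3.5, 17.2]
opening: 0.0006
```

```bash
python3 st.py
```

```text
14.35 [ 0.565 -0.258  0.062] jaw rad 0.8103987449789749 F [-3.671  3.528 17.232] T [0.473 0.722 0.044] 0.000619701585100304
```

{"fn": "servo_tool", "kwargs": {
  "series": [
    [0, 0, 0.01, 0, 0, 0, 0],
    [0, 0, 0.04, 0, 0, 0, 0],
    [0, 0, 0.045, 0, 0, 0, 0],
    [0, 0, 0.045, 0, 0, 0, 0],
    [-0.03, 0.03, 0.02, 0, 0, 0, 0],
    [-0.03, 0.035, 0, 0, 0, 0, 0],
    [-0.03, 0.035, 0, 0, 0, 0, 0],
    [-0.03, 0.035, 0, 0, 0, 0, 0],
    [0, 0.035, 0, 0, 0, 0, 0],
    [0, 0.035, 0, 0, 0, 0, 0],
    [0, 0, 0, 0, 0, 0, 0],
    [0, 0, 0, 0, 0, 0, 0]
  ]
}}

```text
time_s: 15.55
position: [0.4445, -0.0531, 0.219]
tool_rot: [2.885, 1.241, -0.0]
wrist_force: [-0.2, -0.7, -0.1]
opening: 0.0006
```

```bash
python3 - <<'E'
from plant import env, snapshot
from h import *
p,d=snapshot("side");q,e=snapshot("top")
cv2.imwrite('pics/l.png',np.vstack([cv2.resize(p[100:400,160:480],(640,300)),cv2.resize(q[110:270,140:500],(640,290))]))
b=np.load('pics/top1.npz')
a=q[160:245,200:300].astype(int)-b['p'][160:245,200:300];print('board-region mean abs diff',abs(a).mean())
E
python3 st.py
```

```text
board-region mean abs diff 2.5588235294117645
15.65 [ 0.445 -0.054  0.219] jaw rad 0.8100146771450334 F [ 0.314  0.63  -0.546] T [-0.09  -0.03   0.016] 0.00037673211163762364
```

View pics/l.png

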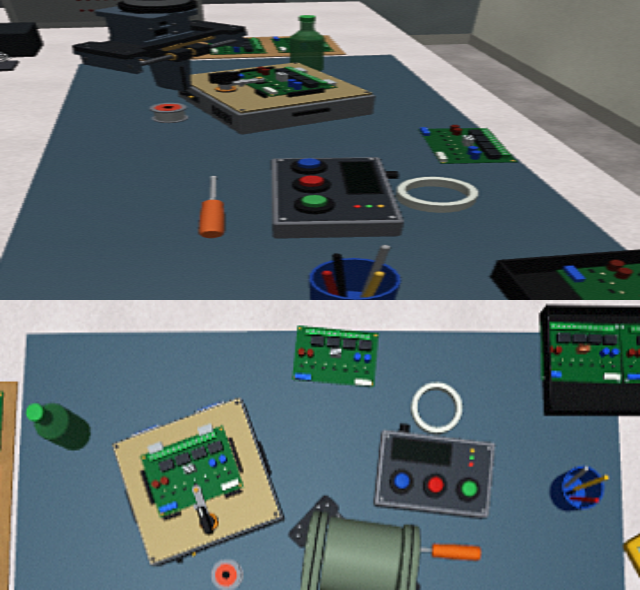

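Everything is in place and the keys are up. One numeric check of the arm angle from top depth before handing in.

Run:
```python
from h import *
b=np.load('pics/top1.npz');d=b['d'];w=[]
for v in range(215,245):
  for u in range(244,275):
    P=dep("top",u,v,d[v,u])
    if d[v,u]>0 and P[2]>.124: w.append(P)
w=np.array(w);e,V=np.linalg.eigh(np.cov(w[:,:2].T));print(len(w),w.mean(0),'wing angle deg',np.degrees(np.arctan2(V[1,1],V[0,1]))%180, 'initial 129.2 ->', )
```

```text
69 [0.50701146 0.18511568 0.13041807] wing angle deg 19.15311405933255 initial 129.2 ->
```

Run:
```python
from plant import env
print(env.finish_job())
```

```text
the job is handed in; nothing more can be done
None
```

The hold-down is at its stop over the board, the blue key and then the green key were pressed fully home, and the job is handed in at about 16 s of the 54 s allowed. No verdict is reported, so what follows is from my own measurements.

- **Knob:** six strokes reached a bind, at roughly ±0.12 rad at first and growing to about 0.21, with 1.2–2.2 N m at each. The seventh went free. I then swung the arm until it met the stop pin at 1.6 N m and released it.
- **Keys:** with the fingers shut, each key bottomed at 62 mm above the bench with 16–17 N. The red key was not touched.
- **Last checks:** in the last pictures the arm is over the board against the pin and the board is in its nest. All three keys are up, nothing else has visibly moved, and the gripper is clear with about zero force.

**Disagreements:**
- **Arm angle:** the top camera's depth put the wing's turn at 1.22 rad against a nominal 1.25. That is within its 1–2° error and above the 1.17 needed.
- **Heights:** the two-view heights came out 2–8 mm below the stated ones. I used the stated heights, and contact with the keys confirmed theirs.

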